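Fit the bayonet cap and hold the cell's valve down

TASK

Put the knurled cap over the spigot of the pressure cell, turn it until its hidden keyways drop over the spigot's pins, and push it fully home on the cell's cover so that the spring valve is pressed down. Finish while still holding the cap pushed home with the gripper: do not let go. Leave the other things on the table where they are.

Things in the scene. Friction and masses are not known exactly. Their poses are not given: they have to be found in the camera images.
- cap_centre (a point): loose knurled steel bayonet cap, a plain round cylinder 52 mm in diameter, 56 mm high, 0.16 to 0.25 kg, standing mouth down on the table. This point: on its axis, half-way up (28 mm above the lower rim). z: its axis, up. The top 22 mm is solid metal, below it is a hollow skirt
- cap_mouth (a point): centre of the cap's lower rim, mouth of its cavity: 34 mm deep, bore 30.4 mm, open downwards, with three straight keyways 9 mm wide (to 22 mm from the axis), 120 degrees apart, along its whole depth. They are hidden inside; how they lie to the cap's x axis is not known: find them by feel
- cell: fixed aluminium pressure cell: round foot 116 mm across, body 80 mm, cover 94 mm whose flat top is 56 mm above the table; gauge on its -x side, hose barb on its +y side, both below the cover. Origin: centre of the underside, z up. A 28 mm spigot stands upright in the middle of the cover, straight to 78 mm above the table, then tapering to 18 mm across at 84 mm
- pins (a point): point on the spigot's axis, 68 mm above the table, level with three round pins, 5 mm thick, reaching out to 20.5 mm from the axis, 120 degrees apart, the first along +x. Off the keyways the cap's lower rim rides on the pins 70.5 mm above the table and can be turned there; with keyways within about 0.1 rad of the pins it drops. Turning 2.1 rad either way always finds them
- seat (a point): point on the spigot's axis in the plane of the cover's flat top, 56 mm above the table: the centre of the cap's lower rim when the cap is fully home (its centre is then 28 mm above this point)
- plunger (a joint): spring-loaded valve plunger, a 10 mm brass rod in the middle of the spigot, its top 100 mm above the table when free. Value in m: 0 free, growing as it is pressed, 0.010 with the cap home. The cap meets it 4.5 mm below where it rode on the pins; it pushes back with 3.6 N, rising to 9.6 N at home, and lifts the cap again if that is let go
- bolt: M12 hexagon bolt, 22x79x19 mm, lying in the middle between the cell and the cap; bystander; origin at the centre of its underside
- tin: round aluminium lidded tin, 64 mm across, 37 mm high, behind; bystander; origin at the centre of its underside
- weight: brass knobbed balance weight, 44 mm across, 40 mm high, behind; bystander; origin at the centre of its underside
- spacer: small cast concrete spacer block, 40x40 mm with two tie wires, 61 mm high over all, behind; bystander; origin at the centre of its underside
- marker: pen-shaped paint marker, 16x134x18 mm, lying near the robot; bystander; origin at the centre of its underside
- gauge: dial gauge, 115x56x21 mm, lying near the robot; bystander; origin at the centre of its underside

How it is judged:
At the end, for the whole second after the job is handed in: Through the last second the cap is seated on the cell's cover (within 1.8 mm of fully home, within 4 mm of the spigot's axis, upright within 0.08 rad), the valve plunger is pressed at least 8.2 mm, and the fingers still bear on the cap with more than 2 N (z of cap_centre in the frame of seat between 0.025 and 0.0298 m and horizontal distance between cap_centre and seat below 0.004 m and angle between cap_centre's own z axis and vertical below 0.08 rad and value of joint plunger above 0.0082 m and contact force between the fingers and cap above 2 N); the arm keeps its last pose, push and grip.
It fails at once if a bystander (bolt, tin, weight, spacer block, marker or dial gauge) is displaced by more than 30 mm (distance of any of bolt, tin, weight, spacer, marker, gauge from where it was at the start of the episode above 0.03 m).
It also fails if it takes over 58 s, if anything falls off the work surface, if the arm or the gripper's body presses on something with over 40 N, if the wrist force passes 120 N, or if a joint passes its speed limit or range.

ROBOT

A 6-joint arm with a two-finger parallel gripper is mounted at the origin on a cart in front of the work surface, level with it; the furniture and walls round the work are solid. World frame = base frame: x ahead of the robot, y to its left, z up, the work surface at z = 0. Lengths are in m, angles in rad, forces in N, time in s.
With the tool pointing down it reaches from about 0.3 to 0.775 m from the base axis. Payload 14.6 kg.
Tool frame: the origin (TCP) lies midway between the tips of the shut fingers; the grasp point (between the pads) lies 19 mm behind it (grasp_offset is the distance from the TCP to the grasp point, in m); z points along the fingers, y is the line along which they close (so a half turn about z gives the same grasp; the last joint's range is limited). The gripper opens to 94 mm and grips with 3 to 60 N. Pads are 16 mm wide; open, the fingers measure 119 mm over their backs; the gripper's body (75 mm by 177 mm) begins 78 mm behind the grasp point.
Start: joints at [-1.377, 0.3, 1.521, -0, 1.321, -0.067], TCP at [0.142, -0.531, 0.205] pointing down, gripper open.
Joint ranges: [-3.03, 3.03], [-0.79, 2.21], [0.23, 2.52], [-1.04, 4.18], [0, 3.07], [-2.55, 2.55]. Speed limits (rad/s): [2.22, 2.22, 2.57, 3.14, 3.14, 3.14].

INTERFACE

Orientations are given as [roll, pitch, yaw] about the fixed x, y, z axes, in that order (R = Rz(yaw) Ry(pitch) Rx(roll)).
In Python, from station import * gives the robot as it stands. The module is installed in compiled form; this text tells all that it offers.
- The arm moves only by the tool send_rows, never from a script. Its argument "rows" is a list of rows, each an object of numbers: "dx", "dy", "dz": the shift along the tool's x, y, z in mm; "roll": the turn about the tool's z in degrees; "jaw": the closure, from -1 (fully open) to 1 (shut). In form: [{"dx": .., "dy": .., "dz": .., "roll": .., "jaw": ..}, ...]. A call has 1 to 12 rows; each row shifts and turns the commanded pose from where the row before left it, along the tool's axes as they then stand; what a row does not reach is not made up. A row lasts 1/12 s, in which the tool goes at most 41.7 mm and 7.16 degrees, less where a joint would pass 70% of its speed; a pose out of reach is approached as far as the arm can. A call is refused whole if a number of a shift passes 41.7 or a number of a turn 7.16, either way. A call with a gripper value outside its range is refused whole. The fingers move at their own pace and stop on an object; "force" is the grip in N (left out, the last holds). Time passes only in rows, so rows that do not move let the fingers close. It gives the time, the measured TCP pose, the force, the opening and the grip force at its end, in the units of the state.
- get_obs(): the state, without advancing time (a new reading comes with each control period).
- camera(name): name is "scene" or "top"; returns a dict with "frame" (480x640x3 uint8, red, green, blue), "z_map" (480x640 float32, m along the optical axis (not along the pixel's ray), 0 where there is no reading), "camera_matrix" (3x3 intrinsics, pixels), "rvec" (rotation vector, rad) and "tvec" (3), from world to camera coordinates, as OpenCV has them. Camera axes: x right, y down, z forward; pixel columns grow to the right and rows downward; lengths in m; the calibration is good to about 2 mm. A picture is of the moment at which its call begins.
- hand_in(): hands the job in; it is judged then, once.
The state is a dict: "time_s": time; "qpos": joint angles; "joint_vel": joint speeds; "tau": joint torques, N m; "ee_pos": TCP position; "eef_rot": TCP orientation; "force": force on the tool from outside, world axes, zero at the start; "moment": the same for the moment, N m; "grip_width": finger opening in m; "grip_force": force on a finger pad.
Only numpy, scipy, OpenCV 4.12 (cv2) and the standard library are available. Lean on these libraries where they do the work, as an engineer would, in place of code of your own. Each camera call takes 0.05 s, during which the arm holds its last target. There are 200 camera calls.

## Working session

There is one attempt and no reset: what is moved stays moved. The work goes in short steps, Python scripts to look and compute and a tool call to move; the robot and the scene stay as the last step left them, time stands still between calls to the robot, and variables do not carry over. Pictures are saved under pics/ and viewed, at most 10 in all, crops included, and the job is handed in when it is done.

Besides the shell and the picture viewer there is one more tool, called by a JSON object that holds its "api" and its "payload", one argument or row to a line. send_rows: Moves the arm, as the interface text tells. Its arguments: {"type":"object","properties":{"rows":{"type":"array"},"force":{"type":"number"}},"required":["rows"]}

```bash
mkdir -p pics; cat > h.py <<'E'
from station import *
import numpy as np, cv2
def shot(n):
    c=camera(n); R=cv2.Rodrigues(np.array(c["rvec"],float))[0]; t=np.array(c["tvec"],float).ravel()
    c["R"]=R;c["t"]=t;c["K"]=np.array(c["camera_matrix"]); return c
def cloud(c):
    K=c["K"]; v,u=np.mgrid[:480,:640]; z=c["z_map"]
    P=np.stack([(u-K[0,2])/K[0,0]*z,(v-K[1,2])/K[1,1]*z,z],-1)
    W=(P-c["t"])@c["R"]; W[z==0]=np.nan; return W
def ray(c,u,v,h):
    d=c["R"].T@np.linalg.inv(c["K"])@[u,v,1]; o=-c["R"].T@c["t"]
    return o+d*(h-o[2])/d[2]
E
python3 - <<'E'
from h import *
o=get_obs(); print({k:np.round(v,3) for k,v in o.items()})
for n in("scene","top"):
    c=shot(n); cv2.imwrite(f"pics/{n}0.png",c["frame"][:,:,::-1]); np.savez(f"{n}0.npz",W=cloud(c),**c)
    print(n,-c["R"].T@c["t"],c["K"][0,0])
E
```

```text
{'time_s': np.float64(0.0), 'qpos': array([-1.377,  0.3  ,  1.522, -0.   ,  1.321, -0.067]), 'joint_vel': array([-0.001,  0.001,  0.002, -0.001,  0.   ,  0.001]), 'tau': array([-3.0000e-03, -5.3181e+01, -3.5274e+01,  7.1000e-02,  2.4000e-02,
       -0.0000e+00]), 'ee_pos': array([ 0.142, -0.531,  0.205]), 'eef_rot': array([-3.14 , -0.   ,  0.261]), 'force': array([-0.09 , -0.304, -0.028]), 'moment': array([-0.018, -0.072, -0.015]), 'grip_force': np.float64(0.0), 'grip_width': np.float64(0.094)}
scene [0.17032144 0.66955587 0.62641512] 526.2849340434843
top [0.35826674 0.01677067 1.17771434] 554.7489409294197
```

View pics/top0.png

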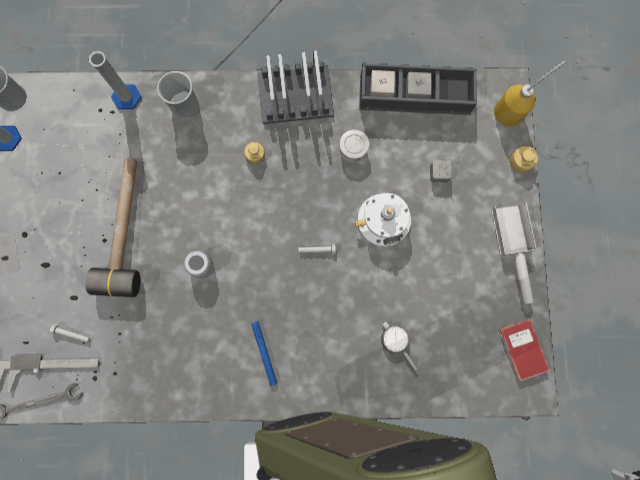

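View pics/scene0.png

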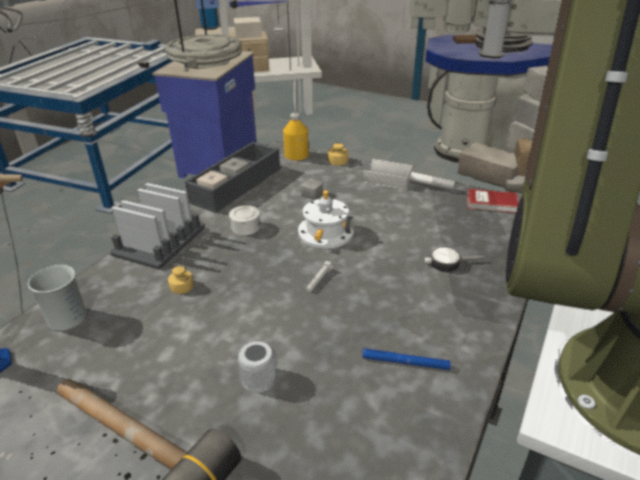

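The top view shows the cap at about (198,264), the cell at (385,218) with its spigot tip near (389,212), and the bolt between them at (317,250). In the scene view the cap is at (257,366) and the spigot at (326,200). Next I'll measure the cap and cell.

```bash
python3 - <<'E'
from h import *
for n,boxc,boxs in(("top",(198,264,28),(387,214,40)),("scene",(257,366,45),(326,215,45))):
    d=np.load(f"{n}0.npz"); W=d["W"]
    def pts(b,lo,hi):
        u,v,r=b; S=W[v-r:v+r,u-r:u+r].reshape(-1,3); return S[(S[:,2]>lo)&(S[:,2]<hi)]
    def fit(P):
        P=P[:,:2].astype(np.float32); (c,r)=cv2.minEnclosingCircle(P); return np.round(c,4),round(r,4),len(P)
    print(n,"cap top",fit(pts(boxc,.050,.062)),np.median(pts(boxc,.05,.062)[:,2]))
    print(" cap all",fit(pts(boxc,.02,.062)))
    print(" cover",fit(pts(boxs,.051,.060)),np.median(pts(boxs,.051,.06)[:,2]))
    for lo,hi in((.064,.078),(.08,.088),(.09,.105)):
        P=pts(boxs,lo,hi)
        if len(P): print(" spig",lo,fit(P),P.mean(0).round(4),P[:,2].max())
    # algebraic rim fit of the cover (least squares), ignoring spigot
    c={k:d[k] for k in("K","R","t")}
    img=d["frame"]; g=cv2.cvtColor(img,cv2.COLOR_RGB2GRAY)
    m=((np.abs(W[:,:,2]-.056)<.006)).astype(np.uint8)
    u,v,r=boxs; mm=np.zeros_like(m); mm[v-r:v+r,u-r:u+r]=m[v-r:v+r,u-r:u+r]
    cs=max(cv2.findContours(mm,0,1)[0],key=cv2.contourArea); h=cv2.convexHull(cs)[:,0]
    e=cv2.fitEllipse(cv2.convexHull(cs)); print(" cover ell",e,ray(c,*e[0],.056))
    u,v,r=boxc; mm[:]=0; mc=(np.abs(W[:,:,2]-.056)<.006).astype(np.uint8); mm[v-r:v+r,u-r:u+r]=mc[v-r:v+r,u-r:u+r]
    cs=max(cv2.findContours(mm,0,1)[0],key=cv2.contourArea); e=cv2.fitEllipse(cv2.convexHull(cs)); print(" cap ell",e,ray(c,*e[0],.056))
E
```

```text
top cap top (array([0.516 , 0.2534]), 0.0262, 489) 0.05644894929399753
 cap all (array([0.5161, 0.2526]), 0.0274, 590)
 cover (array([ 0.607 , -0.1383]), 0.051, 1299) 0.05625891731568536
 spig 0.064 (array([ 0.6101, -0.1395]), 0.0197, 50) [ 0.6058 -0.137   0.0721] 0.07765318831165101
 spig 0.08 (array([ 0.6104, -0.139 ]), 0.0131, 79) [ 0.6098 -0.1382  0.0833] 0.08787702989315092
 spig 0.09 (array([ 0.6079, -0.1388]), 0.0035, 23) [ 0.6102 -0.1386  0.0988] 0.10301966731624311
 cover ell ((386.52655029296875, 214.3291015625), (44.04638671875, 45.08454513549805), 111.7132568359375) [ 0.61025811 -0.13878544  0.056     ]
 cap ell ((196.21278381347656, 262.3228759765625), (24.737104415893555, 25.397062301635742), 59.38536071777344) [0.51527307 0.25268896 0.056     ]
scene cap top (array([0.5125, 0.2529]), 0.0266, 777) 0.056375687812657005
 cap all (array([0.512 , 0.2538]), 0.0272, 1308)
 cover (array([ 0.65  , -0.1894]), 0.1139, 772) 0.05664291192737937
 spig 0.064 (array([ 0.6079, -0.1391]), 0.0195, 90) [ 0.6045 -0.1311  0.071 ] 0.0776682531789946
 spig 0.08 (array([ 0.6064, -0.1365]), 0.0126, 61) [ 0.6052 -0.135   0.0834] 0.08723582525503842
 spig 0.09 (array([ 0.6089, -0.1394]), 0.0063, 31) [ 0.607  -0.1373  0.0966] 0.10201704230064616
 cover ell ((324.8668518066406, 211.76609802246094), (26.696876525878906, 46.22113037109375), 89.26092529296875) [ 0.60579207 -0.13477877  0.056     ]
 cap ell ((255.0169677734375, 355.3430480957031), (27.679401397705078, 35.78926086425781), 78.6823501586914) [0.5101222  0.25627639 0.056     ]
```

{"api": "send_rows", "payload": {
  "rows": [
    {"roll": 5, "jaw": -1},
    {"roll": 5, "jaw": -1},
    {"roll": 4.9, "jaw": -1},
    {"dx": 20, "dy": -30, "jaw": -1},
    {"dx": 20, "dy": -30, "jaw": -1},
    {"dx": 20, "dy": -30, "jaw": -1},
    {"dx": 20, "dy": -30, "jaw": -1},
    {"dx": 20, "dy": -30, "jaw": -1},
    {"dx": 20, "dy": -30, "jaw": -1},
    {"dx": 20, "dy": -30, "jaw": -1},
    {"dx": 20, "dy": -30, "jaw": -1},
    {"dx": 20, "dy": -30, "jaw": -1}
  ]
}}

```text
invalid input at $.rows[0]: expected keys dx, dy, dz, roll, jaw
```

{"api": "send_rows", "payload": {
  "rows": [
    {"dx": 16, "dy": -36},
    {"dx": 16, "dy": -36},
    {"dx": 16, "dy": -36},
    {"dx": 16, "dy": -36},
    {"dx": 16, "dy": -36},
    {"dx": 16, "dy": -36},
    {"dx": 16, "dy": -36},
    {"dx": 16, "dy": -36},
    {"dx": 16, "dy": -36},
    {"dx": 16, "dy": -36},
    {"dx": 16, "dy": -36},
    {"dx": 16, "dy": -36}
  ]
}}

```text
invalid input at $.rows[0]: expected keys dx, dy, dz, roll, jaw
```

{"api": "send_rows", "payload": {
  "rows": [
    {"dx": 0, "dy": 0, "dz": 0, "roll": 5, "jaw": -1},
    {"dx": 0, "dy": 0, "dz": 0, "roll": 5, "jaw": -1},
    {"dx": 0, "dy": 0, "dz": 0, "roll": 4.9, "jaw": -1},
    {"dx": 20, "dy": -30, "dz": 0, "roll": 0, "jaw": -1},
    {"dx": 20, "dy": -30, "dz": 0, "roll": 0, "jaw": -1},
    {"dx": 20, "dy": -30, "dz": 0, "roll": 0, "jaw": -1},
    {"dx": 20, "dy": -30, "dz": 0, "roll": 0, "jaw": -1},
    {"dx": 20, "dy": -30, "dz": 0, "roll": 0, "jaw": -1},
    {"dx": 20, "dy": -30, "dz": 0, "roll": 0, "jaw": -1},
    {"dx": 20, "dy": -30, "dz": 0, "roll": 0, "jaw": -1},
    {"dx": 20, "dy": -30, "dz": 0, "roll": 0, "jaw": -1},
    {"dx": 20, "dy": -30, "dz": 0, "roll": 0, "jaw": -1}
  ]
}}

```text
time_s: 1.1
ee_pos: [0.3221, -0.2596, 0.2054]
eef_rot: [-3.142, 0.0, 0.0]
force: [0.2, 1.1, -0.3]
grip_width: 0.094
grip_force: 0.0
```

{"api": "send_rows", "payload": {
  "rows": [
    {"dx": 16, "dy": -36, "dz": 0, "roll": 0, "jaw": -1},
    {"dx": 16, "dy": -36, "dz": 0, "roll": 0, "jaw": -1},
    {"dx": 16, "dy": -36, "dz": 0, "roll": 0, "jaw": -1},
    {"dx": 16, "dy": -36, "dz": 0, "roll": 0, "jaw": -1},
    {"dx": 16, "dy": -36, "dz": 0, "roll": 0, "jaw": -1},
    {"dx": 16, "dy": -36, "dz": 0, "roll": 0, "jaw": -1},
    {"dx": 16, "dy": -36, "dz": 0, "roll": 0, "jaw": -1},
    {"dx": 16, "dy": -36, "dz": 0, "roll": 0, "jaw": -1},
    {"dx": 16, "dy": -36, "dz": 0, "roll": 0, "jaw": -1},
    {"dx": 16, "dy": -36, "dz": 0, "roll": 0, "jaw": -1},
    {"dx": 16, "dy": -36, "dz": 0, "roll": 0, "jaw": -1},
    {"dx": 16, "dy": -36, "dz": 0, "roll": 0, "jaw": -1}
  ]
}}

```text
time_s: 2.1
ee_pos: [0.5135, 0.173, 0.2052]
eef_rot: [3.141, 0.0, 0.001]
force: [0.6, -1.1, 0.1]
grip_width: 0.0942
grip_force: 0.0
```

{"api": "send_rows", "payload": {
  "rows": [
    {"dx": 0.5, "dy": -28, "dz": 0, "roll": 0, "jaw": -1},
    {"dx": 0, "dy": -27, "dz": 10, "roll": 0, "jaw": -1},
    {"dx": 0, "dy": -27, "dz": 20, "roll": 0, "jaw": -1},
    {"dx": 0, "dy": 0, "dz": 25, "roll": 0, "jaw": -1},
    {"dx": 0, "dy": 0, "dz": 25, "roll": 0, "jaw": -1},
    {"dx": 0, "dy": 0, "dz": 25, "roll": 0, "jaw": -1},
    {"dx": 0, "dy": 0, "dz": 25, "roll": 0, "jaw": -1},
    {"dx": 0, "dy": 0, "dz": 25, "roll": 0, "jaw": -1},
    {"dx": 0, "dy": 0, "dz": 20, "roll": 0, "jaw": -1},
    {"dx": 0, "dy": 0, "dz": 9, "roll": 0, "jaw": -1},
    {"dx": 0, "dy": 0, "dz": 0, "roll": 0, "jaw": -1}
  ]
}}

```text
time_s: 3.02
ee_pos: [0.5127, 0.2524, 0.0194]
eef_rot: [3.14, 0.003, 0.001]
force: [-0.6, -0.3, -0.3]
grip_width: 0.094
grip_force: 0.0
```

{"api": "send_rows", "payload": {
  "rows": [
    {"dx": 0, "dy": 0, "dz": 0, "roll": 0, "jaw": 1},
    {"dx": 0, "dy": 0, "dz": 0, "roll": 0, "jaw": 1},
    {"dx": 0, "dy": 0, "dz": 0, "roll": 0, "jaw": 1},
    {"dx": 0, "dy": 0, "dz": 0, "roll": 0, "jaw": 1},
    {"dx": 0, "dy": 0, "dz": 0, "roll": 0, "jaw": 1},
    {"dx": 0, "dy": 0, "dz": 0, "roll": 0, "jaw": 1},
    {"dx": 0, "dy": 0, "dz": 0, "roll": 0, "jaw": 1},
    {"dx": 0, "dy": 0, "dz": 0, "roll": 0, "jaw": 1}
  ],
  "force": 40
}}

```text
time_s: 3.68
ee_pos: [0.5138, 0.2529, 0.0217]
eef_rot: [-3.141, -0.0, 0.001]
force: [-0.8, -0.1, 2.8]
grip_width: 0.0513
grip_force: 40.0
```

{"api": "send_rows", "payload": {
  "rows": [
    {"dx": 0, "dy": 0, "dz": -20, "roll": 0, "jaw": 1},
    {"dx": 0, "dy": 0, "dz": -35, "roll": 0, "jaw": 1},
    {"dx": 0, "dy": 15, "dz": -35, "roll": 0, "jaw": 1},
    {"dx": 5, "dy": 30, "dz": -20, "roll": 0, "jaw": 1},
    {"dx": 10, "dy": 36, "dz": 0, "roll": 0, "jaw": 1},
    {"dx": 10, "dy": 36, "dz": 0, "roll": 0, "jaw": 1},
    {"dx": 10, "dy": 36, "dz": 0, "roll": 0, "jaw": 1},
    {"dx": 10, "dy": 36, "dz": 0, "roll": 0, "jaw": 1},
    {"dx": 10, "dy": 36, "dz": 0, "roll": 0, "jaw": 1},
    {"dx": 10, "dy": 36, "dz": 0, "roll": 0, "jaw": 1},
    {"dx": 10, "dy": 36, "dz": 0, "roll": 0, "jaw": 1},
    {"dx": 10, "dy": 36, "dz": 0, "roll": 0, "jaw": 1}
  ]
}}

```text
time_s: 4.68
ee_pos: [0.5989, -0.0819, 0.1312]
eef_rot: [-3.141, 0.001, 0.001]
force: [0.6, 0.4, -1.9]
grip_width: 0.0512
grip_force: 40.0
```

{"api": "send_rows", "payload": {
  "rows": [
    {"dx": 10, "dy": 30, "dz": 0, "roll": 0, "jaw": 1},
    {"dx": 0, "dy": 20, "dz": 0, "roll": 0, "jaw": 1},
    {"dx": 0, "dy": 8, "dz": 0, "roll": 0, "jaw": 1},
    {"dx": 0, "dy": 0, "dz": 0, "roll": 0, "jaw": 1},
    {"dx": 0, "dy": 0, "dz": 0, "roll": 0, "jaw": 1}
  ]
}}

```text
time_s: 5.1
ee_pos: [0.6088, -0.1374, 0.1312]
eef_rot: [-3.141, 0.001, 0.001]
force: [-0.1, -0.3, -2.1]
grip_width: 0.0513
grip_force: 40.0
```

```bash
python3 - <<'E'
from h import *
c=shot("scene"); o=get_obs(); print(o["ee_pos"],o["force"],o["moment"],o["qpos"])
cv2.imwrite("pics/s1.png",cv2.resize(c["frame"][80:280,220:460,::-1],None,fx=3,fy=3))
np.savez("scene1.npz",W=cloud(c),**c)
c=shot("top"); cv2.imwrite("pics/t1.png",c["frame"][:,:,::-1])
E
```

```text
[ 0.60887728 -0.13689423  0.131336  ] [ 0.53122759 -0.20183852 -0.8606004 ] [0.03070572 0.01727787 0.04294131] [-2.79944208e-01  5.28411486e-01  1.37694840e+00  2.69784021e-04
  1.23669537e+00  1.28931738e+00]
```

View pics/s1.png

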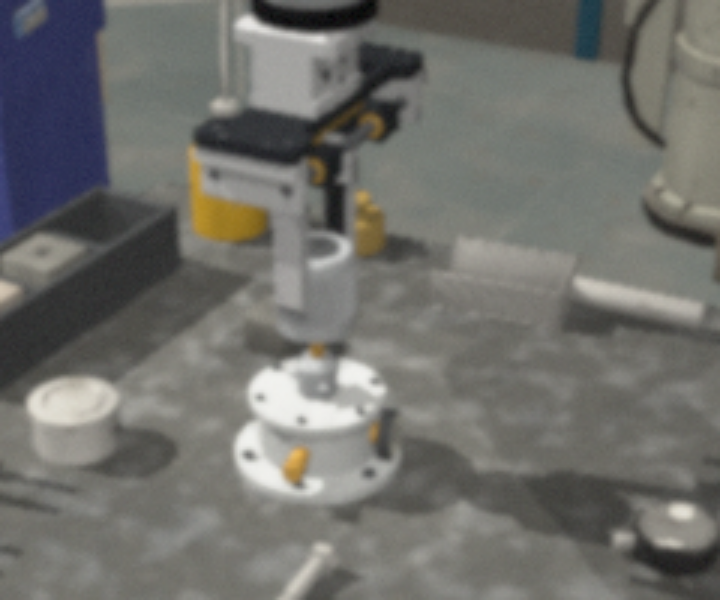

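Plunger tip at crop (317,350) and spigot (317,375) sit under the cap, whose axis is at about column 316, so it is roughly lined up. I'll shift 1.4 mm toward -y and lower onto the taper, watching the force.

{"api": "send_rows", "payload": {
  "rows": [
    {"dx": 0, "dy": 1.4, "dz": 8, "roll": 0, "jaw": 1},
    {"dx": 0, "dy": 0, "dz": 8, "roll": 0, "jaw": 1},
    {"dx": 0, "dy": 0, "dz": 5, "roll": 0, "jaw": 1},
    {"dx": 0, "dy": 0, "dz": 3, "roll": 0, "jaw": 1},
    {"dx": 0, "dy": 0, "dz": 3, "roll": 0, "jaw": 1},
    {"dx": 0, "dy": 0, "dz": 2, "roll": 0, "jaw": 1},
    {"dx": 0, "dy": 0, "dz": 0, "roll": 0, "jaw": 1}
  ]
}}

```text
time_s: 5.78
ee_pos: [0.6089, -0.1394, 0.102]
eef_rot: [-3.141, 0.001, 0.001]
force: [0.3, -0.2, -1.8]
grip_width: 0.0517
grip_force: 40.0
```

{"api": "send_rows", "payload": {
  "rows": [
    {"dx": 0, "dy": 0, "dz": 1, "roll": 0, "jaw": 1},
    {"dx": 0, "dy": 0, "dz": 1, "roll": 0, "jaw": 1},
    {"dx": 0, "dy": 0, "dz": 0, "roll": 0, "jaw": 1}
  ]
}}

```text
time_s: 6.03
ee_pos: [0.609, -0.1395, 0.1004]
eef_rot: [3.142, -0.0, 0.001]
force: [0.4, 0.5, -1.8]
grip_width: 0.0515
grip_force: 40.0
```

{"api": "send_rows", "payload": {
  "rows": [
    {"dx": 0, "dy": 0, "dz": 1.5, "roll": 0, "jaw": 1},
    {"dx": 0, "dy": 0, "dz": 1.5, "roll": 0, "jaw": 1},
    {"dx": 0, "dy": 0, "dz": 0, "roll": 0, "jaw": 1}
  ]
}}

```text
time_s: 6.28
ee_pos: [0.6089, -0.1394, 0.0971]
eef_rot: [-3.141, 0.0, 0.001]
force: [0.9, 0.2, -2.4]
grip_width: 0.0516
grip_force: 40.0
```

{"api": "send_rows", "payload": {
  "rows": [
    {"dx": 0, "dy": 0, "dz": 1.5, "roll": 0, "jaw": 1},
    {"dx": 0, "dy": 0, "dz": 1.5, "roll": 0, "jaw": 1},
    {"dx": 0, "dy": 0, "dz": 0, "roll": 0, "jaw": 1}
  ]
}}

```text
time_s: 6.53
ee_pos: [0.6089, -0.1394, 0.0941]
eef_rot: [-3.141, 0.0, 0.001]
force: [-0.5, 0.5, -1.8]
grip_width: 0.0513
grip_force: 40.0
```

{"api": "send_rows", "payload": {
  "rows": [
    {"dx": 0, "dy": 0, "dz": 1, "roll": 0, "jaw": 1},
    {"dx": 0, "dy": 0, "dz": 1, "roll": 0, "jaw": 1},
    {"dx": 0, "dy": 0, "dz": 0, "roll": 0, "jaw": 1}
  ]
}}

```text
time_s: 6.78
ee_pos: [0.609, -0.1394, 0.0923]
eef_rot: [-3.142, 0.0, 0.001]
force: [0.2, 0.5, -1.7]
grip_width: 0.0517
grip_force: 40.0
```

{"api": "send_rows", "payload": {
  "rows": [
    {"dx": 0, "dy": 0, "dz": 0.7, "roll": 0, "jaw": 1},
    {"dx": 0, "dy": 0, "dz": 0, "roll": 0, "jaw": 1},
    {"dx": 0, "dy": 0, "dz": 0, "roll": 0, "jaw": 1}
  ]
}}

```text
time_s: 7.03
ee_pos: [0.6091, -0.1395, 0.092]
eef_rot: [3.142, -0.0, 0.001]
force: [-0.8, 0.2, 2.0]
grip_width: 0.0516
grip_force: 40.0
```

Contact with the pins at TCP z 0.092, as expected. I'll push a little and turn.

{"api": "send_rows", "payload": {
  "rows": [
    {"dx": 0, "dy": 0, "dz": 0.8, "roll": 0, "jaw": 1},
    {"dx": 0, "dy": 0, "dz": 0, "roll": 0, "jaw": 1},
    {"dx": 0, "dy": 0, "dz": 0, "roll": 0, "jaw": 1}
  ]
}}

```text
time_s: 7.28
ee_pos: [0.6092, -0.1395, 0.0918]
eef_rot: [3.141, -0.001, 0.001]
force: [-2.4, 1.3, 7.6]
grip_width: 0.0509
grip_force: 40.0
```

{"api": "send_rows", "payload": {
  "rows": [
    {"dx": 0, "dy": 0, "dz": 0, "roll": -4.5, "jaw": 1},
    {"dx": 0, "dy": 0, "dz": 0, "roll": -4.5, "jaw": 1},
    {"dx": 0, "dy": 0, "dz": 0, "roll": 0, "jaw": 1}
  ]
}}

```text
time_s: 7.53
ee_pos: [0.6096, -0.1396, 0.0919]
eef_rot: [3.141, -0.002, 0.163]
force: [0.2, -0.0, 6.0]
grip_width: 0.0511
grip_force: 40.0
```

{"api": "send_rows", "payload": {
  "rows": [
    {"dx": 0, "dy": 0, "dz": 0, "roll": -4.5, "jaw": 1},
    {"dx": 0, "dy": 0, "dz": 0, "roll": -4.5, "jaw": 1},
    {"dx": 0, "dy": 0, "dz": 0, "roll": 0, "jaw": 1}
  ]
}}

```text
time_s: 7.78
ee_pos: [0.6097, -0.1396, 0.0919]
eef_rot: [3.14, -0.002, 0.32]
force: [-0.6, -0.1, 5.8]
grip_width: 0.0517
grip_force: 40.0
```

{"api": "send_rows", "payload": {
  "rows": [
    {"dx": 0, "dy": 0, "dz": 0, "roll": -4.5, "jaw": 1},
    {"dx": 0, "dy": 0, "dz": 0, "roll": -4.5, "jaw": 1},
    {"dx": 0, "dy": 0, "dz": 0, "roll": 0, "jaw": 1}
  ]
}}

```text
time_s: 8.03
ee_pos: [0.6097, -0.1396, 0.0919]
eef_rot: [3.14, -0.002, 0.477]
force: [-0.2, 0.0, 5.8]
grip_width: 0.0513
grip_force: 40.0
```

{"api": "send_rows", "payload": {
  "rows": [
    {"dx": 0, "dy": 0, "dz": 0.2, "roll": -4.5, "jaw": 1},
    {"dx": 0, "dy": 0, "dz": 0, "roll": -4.5, "jaw": 1},
    {"dx": 0, "dy": 0, "dz": 0, "roll": 0, "jaw": 1}
  ]
}}

```text
time_s: 8.28
ee_pos: [0.6098, -0.1396, 0.0919]
eef_rot: [3.14, -0.002, 0.634]
force: [0.4, 0.3, 7.0]
grip_width: 0.0516
grip_force: 40.0
```

{"api": "send_rows", "payload": {
  "rows": [
    {"dx": 0, "dy": 0, "dz": 0, "roll": -4.5, "jaw": 1},
    {"dx": 0, "dy": 0, "dz": 0, "roll": -4.5, "jaw": 1},
    {"dx": 0, "dy": 0, "dz": 0, "roll": 0, "jaw": 1}
  ]
}}

```text
time_s: 8.53
ee_pos: [0.6097, -0.1396, 0.0919]
eef_rot: [3.139, -0.001, 0.791]
force: [0.3, 0.3, 7.4]
grip_width: 0.0515
grip_force: 40.0
```

{"api": "send_rows", "payload": {
  "rows": [
    {"dx": 0, "dy": 0, "dz": 0, "roll": -4.5, "jaw": 1},
    {"dx": 0, "dy": 0, "dz": 0, "roll": -4.5, "jaw": 1},
    {"dx": 0, "dy": 0, "dz": 0, "roll": 0, "jaw": 1}
  ]
}}

```text
time_s: 8.78
ee_pos: [0.6097, -0.1396, 0.0919]
eef_rot: [3.139, -0.001, 0.948]
force: [-0.4, -0.5, 7.3]
grip_width: 0.0516
grip_force: 40.0
```

{"api": "send_rows", "payload": {
  "rows": [
    {"dx": 0, "dy": 0, "dz": 0, "roll": -4.5, "jaw": 1},
    {"dx": 0, "dy": 0, "dz": 0, "roll": -4.5, "jaw": 1},
    {"dx": 0, "dy": 0, "dz": 0, "roll": 0, "jaw": 1}
  ]
}}

```text
time_s: 9.03
ee_pos: [0.6098, -0.1396, 0.0919]
eef_rot: [3.139, -0.0, 1.105]
force: [0.1, 0.8, 6.4]
grip_width: 0.0515
grip_force: 40.0
```

{"api": "send_rows", "payload": {
  "rows": [
    {"dx": 0, "dy": 0, "dz": 0, "roll": -4.5, "jaw": 1},
    {"dx": 0, "dy": 0, "dz": 0, "roll": -4.5, "jaw": 1},
    {"dx": 0, "dy": 0, "dz": 0, "roll": 0, "jaw": 1}
  ]
}}

```text
time_s: 9.28
ee_pos: [0.6098, -0.1396, 0.0919]
eef_rot: [3.139, -0.0, 1.263]
force: [-0.2, 0.6, 7.6]
grip_width: 0.0514
grip_force: 40.0
```

{"api": "send_rows", "payload": {
  "rows": [
    {"dx": 0, "dy": 0, "dz": 0, "roll": -4.5, "jaw": 1},
    {"dx": 0, "dy": 0, "dz": 0, "roll": -4.5, "jaw": 1},
    {"dx": 0, "dy": 0, "dz": 0, "roll": 0, "jaw": 1}
  ]
}}

```text
time_s: 9.53
ee_pos: [0.6094, -0.1396, 0.0911]
eef_rot: [3.14, 0.0, 1.418]
force: [1.5, -1.3, 3.6]
grip_width: 0.0518
grip_force: 40.0
```

z fell and the push eased, so the keyways are at the pins. I'll push down in small steps.

{"api": "send_rows", "payload": {
  "rows": [
    {"dx": 0, "dy": 0, "dz": 1, "roll": 0, "jaw": 1},
    {"dx": 0, "dy": 0, "dz": 0.5, "roll": 0, "jaw": 1},
    {"dx": 0, "dy": 0, "dz": 0, "roll": 0, "jaw": 1}
  ]
}}

```text
time_s: 9.78
ee_pos: [0.6097, -0.1397, 0.0906]
eef_rot: [3.139, 0.001, 1.411]
force: [-1.0, 0.3, 9.8]
grip_width: 0.0516
grip_force: 40.0
```

{"api": "send_rows", "payload": {
  "rows": [
    {"dx": 0, "dy": 0, "dz": 0, "roll": 2, "jaw": 1},
    {"dx": 0, "dy": 0, "dz": 0, "roll": 2, "jaw": 1},
    {"dx": 0, "dy": 0, "dz": 0, "roll": 0, "jaw": 1}
  ]
}}

```text
time_s: 10.03
ee_pos: [0.6104, -0.1398, 0.0914]
eef_rot: [3.137, 0.0, 1.339]
force: [2.5, 0.5, 14.7]
grip_width: 0.0514
grip_force: 40.0
```

Turning back raised the cap, so the slot lies further forward.

{"api": "send_rows", "payload": {
  "rows": [
    {"dx": 0, "dy": 0, "dz": 0, "roll": -4, "jaw": 1},
    {"dx": 0, "dy": 0, "dz": 0, "roll": -3, "jaw": 1},
    {"dx": 0, "dy": 0, "dz": 0, "roll": 0, "jaw": 1}
  ]
}}

```text
time_s: 10.28
ee_pos: [0.6096, -0.1397, 0.0898]
eef_rot: [3.14, 0.001, 1.467]
force: [2.4, -0.1, 3.2]
grip_width: 0.0518
grip_force: 40.0
```

{"api": "send_rows", "payload": {
  "rows": [
    {"dx": 0, "dy": 0, "dz": 0, "roll": -3, "jaw": 1},
    {"dx": 0, "dy": 0, "dz": 1, "roll": 0, "jaw": 1},
    {"dx": 0, "dy": 0, "dz": 0, "roll": 0, "jaw": 1}
  ]
}}

```text
time_s: 10.53
ee_pos: [0.6093, -0.1396, 0.088]
eef_rot: [3.141, 0.0, 1.515]
force: [6.2, -1.9, -1.7]
grip_width: 0.052
grip_force: 40.0
```

{"api": "send_rows", "payload": {
  "rows": [
    {"dx": 0, "dy": 0.3, "dz": 1, "roll": -1, "jaw": 1},
    {"dx": 0, "dy": 0, "dz": 1, "roll": 0, "jaw": 1},
    {"dx": 0, "dy": 0, "dz": 1, "roll": 0, "jaw": 1},
    {"dx": 0, "dy": 0, "dz": 0, "roll": 0, "jaw": 1}
  ]
}}

```text
time_s: 10.87
ee_pos: [0.6093, -0.1395, 0.0852]
eef_rot: [3.142, 0.0, 1.536]
force: [1.9, -1.1, 1.4]
grip_width: 0.0514
grip_force: 40.0
```

{"api": "send_rows", "payload": {
  "rows": [
    {"dx": 0, "dy": 0, "dz": 1.5, "roll": 0, "jaw": 1},
    {"dx": 0, "dy": 0, "dz": 1.5, "roll": 0, "jaw": 1},
    {"dx": 0, "dy": 0, "dz": 1.5, "roll": 0, "jaw": 1},
    {"dx": 0, "dy": 0, "dz": 0, "roll": 0, "jaw": 1}
  ]
}}

```text
time_s: 11.2
ee_pos: [0.6094, -0.1395, 0.0806]
eef_rot: [3.141, 0.0, 1.536]
force: [0.9, -1.6, 4.8]
grip_width: 0.0513
grip_force: 40.0
```

{"api": "send_rows", "payload": {
  "rows": [
    {"dx": 0, "dy": 0, "dz": 1.5, "roll": 0, "jaw": 1},
    {"dx": 0, "dy": 0, "dz": 1.2, "roll": 0, "jaw": 1},
    {"dx": 0, "dy": 0, "dz": 0, "roll": 0, "jaw": 1},
    {"dx": 0, "dy": 0, "dz": 0, "roll": 0, "jaw": 1}
  ]
}}

```text
time_s: 11.53
ee_pos: [0.6094, -0.1395, 0.0783]
eef_rot: [3.141, 0.0, 1.536]
force: [-0.1, -1.4, 7.2]
grip_width: 0.0512
grip_force: 40.0
```

{"api": "send_rows", "payload": {
  "rows": [
    {"dx": 0, "dy": 0, "dz": 0.8, "roll": 0, "jaw": 1},
    {"dx": 0, "dy": 0, "dz": 0.7, "roll": 0, "jaw": 1},
    {"dx": 0, "dy": 0, "dz": 0, "roll": 0, "jaw": 1},
    {"dx": 0, "dy": 0, "dz": 0, "roll": 0, "jaw": 1}
  ]
}}

```text
time_s: 11.87
ee_pos: [0.6094, -0.1396, 0.0777]
eef_rot: [3.141, 0.0, 1.536]
force: [-3.6, -1.0, 13.9]
grip_width: 0.0511
grip_force: 40.0
```

```bash
python3 - <<'E'
from h import *
c=shot("scene"); o=get_obs(); print(o["ee_pos"],o["force"],o["moment"],o["grip_force"],o["time_s"])
cv2.imwrite("pics/s2.png",cv2.resize(c["frame"][80:280,220:460,::-1],None,fx=3,fy=3))
E
```

```text
[ 0.60939664 -0.13956086  0.07768074] [-3.75479215 -1.19742847 15.15069958] [-0.06429691  0.78990273  0.02133778] 40.00389982480556 11.9167
```

View pics/s2.png

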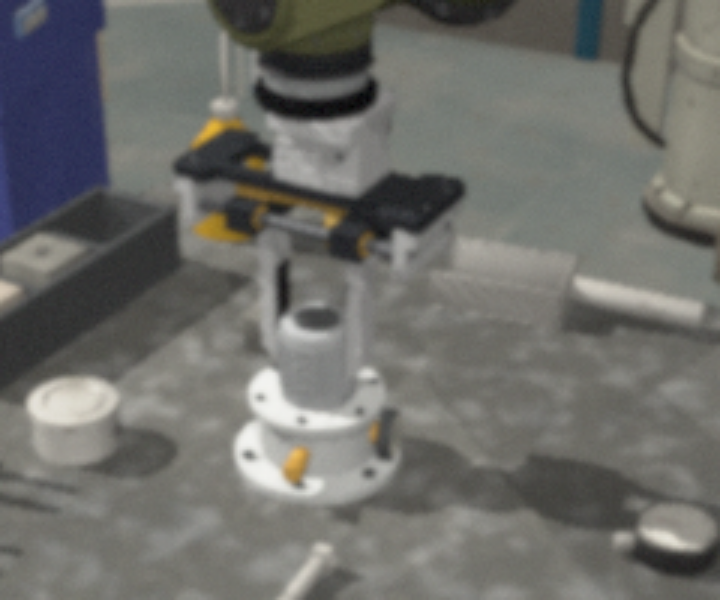

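The cap's lower rim (crop about (315,405)) sits on the cover. z stopped at the predicted 0.0777 with the force rising past the spring load, so it is home. Handing in.

```bash
python3 -c "
from station import *
print(hand_in())"
```

```text
the job is handed in; nothing more can be done
None
```

I handed the job in at about 12 s with the cap pushed home on the cover and still gripped at 40 N; the TCP stopped at the predicted home height with push beyond the spring load, and the hand-in reported no verdict.

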